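# Swing the sensor arm aside and hold the sample cassette shut

### The arm

A 6-joint arm with a two-finger parallel gripper is mounted at the origin on the work surface. World frame = base frame: x ahead of the robot, y to its left, z up, the work surface at z = 0. Lengths are in mm, angles in rad, forces in N, time in s.
With the tool pointing down it reaches from about 275 to 1000 mm from the base axis. Payload 8.4 kg.
Tool frame: the origin (TCP) lies on the centre line of the jaws, within the pads' length; the fingertips stand 17 mm ahead of it and the grasp point (between the pads) lies 2 mm behind it (r.tcp_to_tips is the z of the fingertips in the tool frame, in mm); z points along the fingers, y is the direction in which the jaws open and shut (so a half turn about z gives the same grasp; the last joint's range is limited). The gripper opens to 85 mm and grips with 20 to 120 N. Pads are 22 mm wide; open, the fingers measure 114 mm over their backs; the gripper's body (76 mm by 85 mm) begins 54 mm behind the grasp point. The pads swing forward as they close: fully open they stand 13 mm farther back than shut.
Start: joints at [-1.277, 0.353, 1.633, -0, 1.155, -0.002], TCP at [182.189, -597.859, 248.281] pointing down, gripper open.
Joint ranges: [-2.63, 2.63], [-0.92, 2.1], [0.06, 2.66], [-1.3, 4.44], [0, 2.69], [-3.02, 3.02]. Speed limits (rad/s): [2.22, 2.22, 2.79, 3.14, 3.14, 3.14].

### API

Orientations are given as [roll, pitch, yaw] about the fixed x, y, z axes, in that order (R = Rz(yaw) Ry(pitch) Rx(roll)).
In Python, from rig import r, cams, job gives the robot as it stands.
- The arm moves only by the tool drive_tool, never from a script. Its argument "deltas" is a list of rows, each a list of 4 numbers: the shift along the tool's x, y, z in cm, then the turn about the tool's z in rad. In form: [[x, y, z, roll], ...]. A call has 1 to 12 rows; each row shifts and turns the commanded pose from where the row before left it, along the tool's axes as they then stand; what a row does not reach is not made up. A row lasts 1/12 s, in which the tool goes at most 41.7 mm and 7.16 degrees, less where a joint would pass 70% of its speed; a pose out of reach is approached as far as the arm can. A call with a gripper value outside its range is refused whole. "jaw" is the closure, from 0 (fully open) to 1 (shut), set as the call begins (left out, the last holds). The fingers move at their own pace and stop on an object; "force" is the grip in N (left out, the last holds). Time passes only in rows, so rows that do not move let the fingers close. It gives the time, the measured TCP pose, the force and the opening at its end, in the units of the state.
- r.sense(): the state, without advancing time (a new reading comes with each control period).
- cams.grab_frame(name): name is "scene" or "top" or "wrist"; returns (picture, depth): 480x640x3 uint8, red, green, blue; 480x640 float32, mm along the optical axis (not along the pixel's ray), 0 where there is no reading.
- cams.camera_params(name): a dict with "fx", "fy", "cx", "cy" (pixels), "R" (3x3) and "t" (3): a world point X has camera coordinates R X + t. Camera axes: x right, y down, z forward; pixel columns grow to the right and rows downward; lengths in mm; the calibration is good to about 2 mm. A picture is of the moment at which its call begins: read the wrist's pose just before it. camera_params takes no time and is no camera call; for the wrist camera it gives the pose at the moment of the call.
- job.sign_off(): hands the job in, once; it reports no verdict.
The state is a dict: "clock": time; "qpos": joint angles; "qvel": joint speeds; "joint_efforts": joint torques, N m; "eef_pos": TCP position; "tcp_rot": TCP orientation; "contact_force": force on the tool from outside, world axes, zero at the start; "wrist_torque": the same for the moment, N m; "opening": opening from 0.0 (shut) to 1.0 (fully open).
Only numpy, scipy, OpenCV 4.12 (cv2) and the standard library are available. Lean on these libraries where they do the work, as an engineer would, in place of code of your own. Each camera call takes 0.05 s, during which the arm holds its last target. There are 200 camera calls.

### The job

Pull up the red sprung knob on the tail of the cradle's sensor arm, swing the arm off the violet lower cassette half and let the knob's pin drop home in the slot with the green mark. Then pick up the white upper half of the cassette, set it over the two dowels of the lower half, and press it down against the sprung seal until the halves meet flush. Finish while still holding the cassette pressed shut; leave the other things on the bench where they are.

Things in the scene. Friction and masses are not known exactly. Their poses are not given: they have to be found in the camera images.
- cradle: fixed cradle: blue base plate 150 (x) x 300 (y) x 12 mm, y from -80 to +220 mm, carrying the violet lower cassette half (110 x 74 mm, rim 40 mm above the bench), the pivot post and the index plate. Origin on the bench under the centre of the lower half, z up
- seat (a point): centre of the lower half's rim plane, 40 mm above the bench, axes as cradle. Two upright steel dowels, 8 mm thick, stand at x = +-42 mm, y = 0 from it, round tips 14 mm above the rim. With the cassette fully shut, the origin of lid is at this point
- pivot (a point): point on the vertical axis of the sensor arm, at cradle x = 0, y = 125 mm, at the top of the aluminium index plate (58 mm above the bench). The plate has two slots for the pin, 65 mm from the axis: the start slot (white mark, swing 0) and the parking slot (green mark, swing 1.20); the pin has about 1 mm play in them
- swing (a joint): turn of the sensor arm about pivot, rad, anticlockwise from above; stops at -0.05 and 1.25. 0 (start): the arm lies over the lower half along cradle -y, its tail along +y. 1.20 (green mark): the arm points roughly along cradle +x, the tail towards -x. With the plunger up it turns with light friction (0.1 N m) and stays where left
- head (a point): centre of the top of the black round sensor head (56 mm across) on the beige arm, 116 mm above the bench, 125 mm from the pivot. The arm is 30 mm wide, 70 to 84 mm above the bench (its lens reaches down to 64 mm); at the start it bars the way to the lower half
- plunger (a joint): lift of the sprung red knob with its pin, m: 0 fully down (pin 8 mm deep in a slot), 0.016 upper stop. The spring pushes down with 3 N at 0, 7 N at the top. The round-tipped 8 mm pin clears the index plate when lifted over 8 mm; let go over a slot it drops in, elsewhere it rests on the plate at 8 mm
- knob (a point): point on the axis of the round upright red knob, 26 mm across, 26 mm tall; 7 mm below its top, 109 mm above the bench with the plunger down; rises with the plunger. Located at cradle x = -65 sin(swing), y = 125 + 65 cos(swing) mm, on the arm's tail. Below the knob (its foot at 90 mm) lies the tail, 30 mm wide, top at 84 mm, with a bushing 20 mm wide up to 88 mm
- seal (a joint): how far the black sprung seal frame in the lower half is pressed down, m. At 0 it stands 5 mm proud of the rim; 0.005 with the halves flush (contact give makes it read up to 1 mm less). It pushes up with 5 N at 0 and 10 N at 0.005: the upper half's own weight does not close it
- lid: loose upper cassette half, about 0.18 kg, flat on the bench: white plate 110 (x) x 74 (y) x 20 mm with a violet grip rib on top, 50 (x) x 24 (y) mm, rib top 45 mm above the underside. Two 10 mm through holes at x = +-42 mm, y = 0. Origin at the centre of its underside, z up. It fits either way round
- dishes: bystander: two stacked round dishes, 91 mm across, 28 mm tall, origin centre of underside
- vials: bystander: blue vial rack 84 x 64 mm, 49 mm tall, origin centre of underside
- wellplate: bystander: violet well plate 127 x 85 x 15 mm, origin centre of underside
- driver: bystander: orange screwdriver lying at the back, about 200 mm long
- bottle: bystander: bottle 60 mm across, 150 mm tall, origin centre of underside
- cup: bystander: white cup 80 mm across, 80 mm tall, origin centre of underside

How it is judged:
By the outcome, as a careful person would: the job done as asked, in the order asked, and still so for the second after the job is handed in, while the arm keeps its last pose, push and grip.
It also fails if it takes over 64 s, if anything falls off the work surface, if the arm or the gripper's body presses on something with over 40 N, if the wrist force passes 120 N, or if a joint passes its speed limit or range.

## Working session

There is one attempt and no reset: what is moved stays moved. The work goes in short steps, Python scripts to look and compute and a tool call to move; the robot and the scene stay as the last step left them, time stands still between calls to the robot, and variables do not carry over. Pictures are saved under pics/ and viewed, about 8 in all and at most 12, crops included, and the job is handed in when it is done.

Besides the shell and the picture viewer there is one more tool, called after "Request:" as name([rows], argument=value, ...), one row to a line, values as JSON. drive_tool: Moves the arm, as the interface text tells. Its arguments: {"type":"object","properties":{"deltas":{"type":"array"},"jaw":{"type":"number"},"force":{"type":"number"}},"required":["deltas"]}

```bash
mkdir -p pics; python3 - <<'E'
from rig import r,cams
import cv2,numpy as np
for n in("top","scene"):
    p,d=cams.grab_frame(n); cv2.imwrite(f"pics/{n}0.png",p[...,::-1]); np.save(f"pics/{n}0.npy",d)
    c=cams.camera_params(n); print(n,{k:np.round(v,3).tolist() for k,v in c.items()})
s=r.sense(); print(s)
E
```

```text
top {'fx': 595.539, 'fy': 595.539, 'cx': 323.385, 'cy': 236.852, 'R': [[0.018, -1.0, -0.007], [-0.994, -0.017, -0.108], [0.108, 0.009, -0.994]], 't': [27.57, 620.395, 1628.774]}
scene {'fx': 555.617, 'fy': 555.617, 'cx': 321.892, 'cy': 232.295, 'R': [[0.834, 0.551, -0.01], [0.442, -0.679, -0.586], [-0.33, 0.484, -0.81]], 't': [-543.581, -204.126, 1675.53]}
{'clock': 0.1, 'qpos': array([-1.27740349e+00,  3.53583350e-01,  1.63406909e+00,  6.94324344e-06,
        1.15519184e+00, -2.38879600e-03]), 'qvel': array([-0.00110304, -0.00131582, -0.00188302, -0.00204563, -0.00048794,
       -0.00027311]), 'joint_efforts': array([ 1.97933718e-04, -6.06355977e+01, -3.42820573e+01,  9.81779181e-06,
        4.04395396e-03, -6.63454912e-06]), 'eef_pos': array([ 182.07010316, -597.46475004,  247.6299595 ]), 'tcp_rot': array([-3.14034104e+00, -9.33853527e-06,  2.95778823e-01]), 'contact_force': array([-0.28461951,  0.06959332, -0.34217776]), 'wrist_torque': array([ 0.03139935,  0.00152548, -0.00313121]), 'opening': 1.0001769022283435}
```

View pics/top0.png

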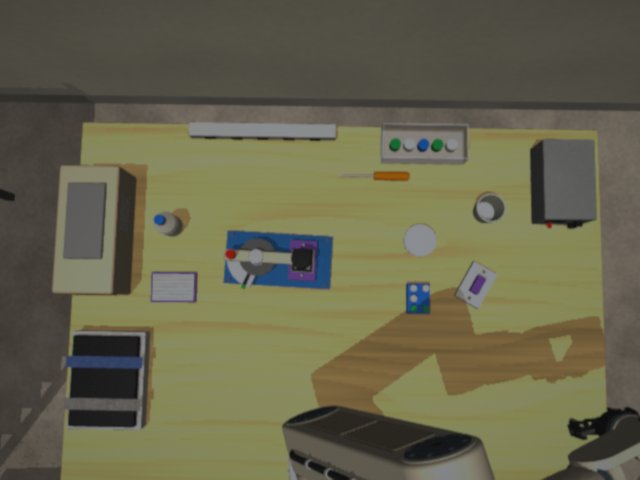

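View pics/scene0.png

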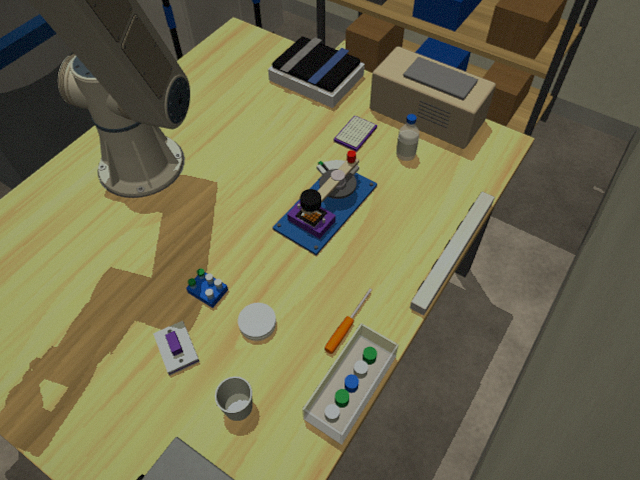

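```bash
cat > h.py <<'E'
import numpy as np,cv2
def ray(c,uv,z):
    uv=np.atleast_2d(uv).astype(float); R=np.array(c["R"]);t=np.array(c["t"])
    d=np.c_[(uv[:,0]-c["cx"])/c["fx"],(uv[:,1]-c["cy"])/c["fy"],np.ones(len(uv))]@R
    o=-R.T@t
    return o+d*((z-o[2])/d[:,2])[:,None]
def blob(p,box,lo,hi,space=cv2.COLOR_RGB2HSV):
    x0,y0,x1,y1=box; m=np.zeros(p.shape[:2],np.uint8)
    m[y0:y1,x0:x1]=cv2.inRange(cv2.cvtColor(p,space),np.array(lo),np.array(hi))[y0:y1,x0:x1]
    cs,_=cv2.findContours(m,cv2.RETR_EXTERNAL,cv2.CHAIN_APPROX_NONE)
    return m,max(cs,key=cv2.contourArea) if cs else None
def rect(c,cnt,z):
    w=ray(c,cnt.reshape(-1,2),z)[:,:2].astype(np.float32)
    return cv2.minAreaRect(w),w.mean(0)
E
python3 - <<'E'
from rig import cams
from h import *
for n,boxes in (("top",dict(plate=(215,225,340,295),knob=(222,245,242,268),lid=(450,255,500,315),rib=(455,270,500,300))),("scene",dict(plate=(270,140,380,255),knob=(340,145,365,170),lid=(145,315,205,380),rib=(155,320,195,365)))):
    p=cv2.imread(f"pics/{n}0.png")[...,::-1].copy(); c=cams.camera_params(n)
    for k,lo,hi,z in (("plate",(100,120,40),(118,255,255),12),("knob",(0,150,60),(8,255,255),109),("lid",(0,0,90),(179,60,255),20),("rib",(125,90,30),(155,255,255),45)):
        m,ct=blob(p,boxes[k],lo,hi)
        if ct is None: print(n,k,None);continue
        print(n,k,cv2.boundingRect(ct),np.round(rect(c,ct,z)[1],1),[np.round(v,1) for v in rect(c,ct,z)[0]])
E
```

```text
top plate (227, 231, 105, 57) [564.2 139.6] [array([556.4, 165.7]), array([294.6, 144.5]), np.float64(87.5)]
top knob (226, 250, 9, 9) [561.5 285.4] [array([561.5, 285.4]), array([21.5, 21.3]), np.float64(2.0)]
top lid (456, 261, 41, 48) [ 495.2 -387.7] [array([ 494.9, -387.3]), array([ 77.5, 113.6]), np.float64(60.8)]
top rib (470, 276, 15, 18) [ 494.5 -386.3] [array([ 494.9, -386.3]), array([23.1, 48.1]), np.float64(61.1)]
scene plate (273, 173, 104, 82) [570.4 134.6] [array([557. , 163.8]), array([301.2, 150. ]), np.float64(87.6)]
scene knob (347, 150, 9, 13) [563.2 283.1] [array([562.6, 282.7]), array([22.2, 45.8]), np.float64(31.5)]
scene lid (153, 321, 45, 51) [ 494.1 -389.5] [array([ 493.9, -388.5]), array([ 74.9, 112.2]), np.float64(60.8)]
scene rib (166, 331, 17, 24) [ 499.  -390.5] [array([ 499., -391.]), array([22.6, 58.1]), np.float64(62.2)]
```

Request:
drive_tool([
  [2, -2.4, 0, 0],
  [2, -2.4, 0, 0],
  [2, -2.4, 0, 0],
  [2, -2.4, 0, 0],
  [2, -2.4, 0, 0],
  [2, -2.4, 0, 0],
  [2, -2.4, 0, 0],
  [2, -2.4, 0, 0],
  [2, -2.4, 0, 0],
  [2, -2.4, 0, 0],
  [2, -2.4, 0, 0],
  [2, -2.4, 0, 0],
], jaw=0)

```text
clock: 1.1
eef_pos: [327.9, -250.9, 248.2]
tcp_rot: [-3.141, 0.0, 0.296]
contact_force: [1.0, 0.2, 0.1]
opening: 0.998
```

Request:
drive_tool([
  [2, -2.4, 0, 0],
  [2, -2.4, 0, 0],
  [2, -2.4, 0, 0],
  [2, -2.4, 0, 0],
  [2, -2.4, 0, 0],
  [2, -2.4, 0, 0],
  [2, -2.4, 0, 0],
  [2, -2.4, 0, 0],
  [2, -2.4, 0, 0],
  [2, -2.4, 0, 0],
  [2, -2.4, 0, 0],
  [2, -2.4, 0, 0],
])

```text
clock: 2.1
eef_pos: [473.5, 94.7, 248.1]
tcp_rot: [-3.142, 0.0, 0.296]
contact_force: [0.7, -0.7, 0.5]
opening: 1.0
```

Request:
drive_tool([
  [2, -2.4, 0, 0],
  [2, -2.4, 0, 0],
  [2, -2.4, 0, 0],
  [0, 0, 0, 0],
  [0, 0, 0, 0],
])

```text
clock: 2.52
eef_pos: [509.8, 180.5, 247.7]
tcp_rot: [3.142, 0.001, 0.298]
contact_force: [0.4, 0.2, -0.7]
opening: 0.996
```

```bash
python3 - <<'E'
from rig import r,cams
from h import *
s=r.sense(); c=cams.camera_params("wrist"); p,d=cams.grab_frame("wrist"); cv2.imwrite("pics/w1.png",p[...,::-1]); np.save("pics/w1.npy",d)
print(s["eef_pos"],s["tcp_rot"],s["contact_force"])
R=np.array(c["R"]);print(-R.T@np.array(c["t"]),R.round(3),c["fx"])
m,ct=blob(p,(0,0,640,480),(0,150,50),(8,255,255)); print(cv2.boundingRect(ct)); print(rect(c,ct,116))
E
```

```text
[509.79266744 180.5491339  247.68463356] [3.14151127e+00 1.02337671e-03 2.98082943e-01] [ 0.36275452  0.16650448 -0.700777  ]
[573.92534621 198.70042099 372.90318408] [[ 0.294 -0.956 -0.001]
 [-0.922 -0.284  0.263]
 [-0.251 -0.077 -0.965]] 346.4361985682946
(182, 104, 34, 36)
(((562.57470703125, 284.6024169921875), (23.63846778869629, 23.226802825927734), 12.565215110778809), array([562.8537, 284.6436], dtype=float32))
```

View pics/w1.png

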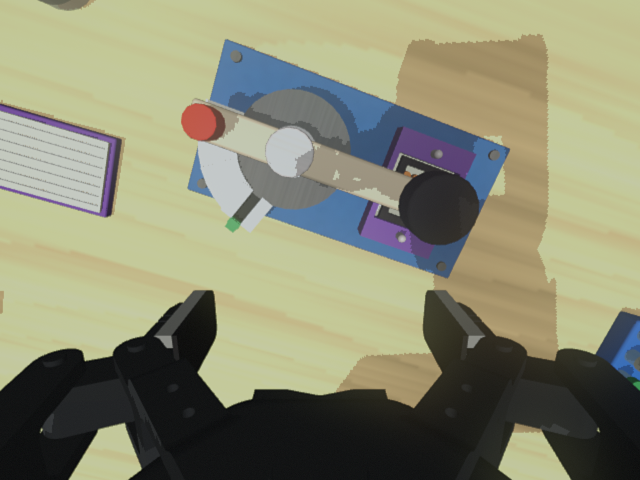

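```bash
python3 - <<'E'
from rig import r,cams
from h import *
c=cams.camera_params("wrist"); p=cv2.imread("pics/w1.png")[...,::-1].copy()
cor=ray(c,[[228,40],[509,150],[447,277],[188,190]],12)[:,:2]; print(cor.round(1),cor.mean(0))
hsv=cv2.cvtColor(p,cv2.COLOR_RGB2HSV)
m=cv2.inRange(hsv,(100,110,40),(120,255,255)); m[:, 560:]=0
k=cv2.findNonZero(m); print(rect(c,cv2.convexHull(k),12))
h=cv2.convexHull(k); w=ray(c,h.reshape(-1,2),12)[:,:2]; print(cv2.approxPolyDP(h,8,True).reshape(-1,2).tolist())
m,ct=blob(p,(180,100,222,144),(0,150,50),(8,255,255)); print(rect(c,ct,109))
for b in((425,142,452,168),(388,226,415,252)):
    x0,y0,x1,y1=b; g=cv2.inRange(hsv[y0:y1,x0:x1],(0,0,110),(179,70,255)); q=cv2.findNonZero(g); print(len(q) if q is not None else 0, ray(c,[q.reshape(-1,2).mean(0)+[x0,y0]],52).round(1))
E
```

```text
[[637.  306.7]
 [622.8  12.7]
 [477.1  19.6]
 [488.  314.7]] [556.20621201 163.42488022]
(((556.8867797851562, 164.27896118164062), (296.1926574707031, 147.17752075195312), 87.49913024902344), array([562.1931 , 154.85318], dtype=float32))
[[508, 149], [446, 276], [189, 188], [226, 40]]
(((561.80908203125, 285.75640869140625), (24.275148391723633, 23.850465774536133), 12.500484466552734), array([562.09595, 285.79843], dtype=float32))
66 [[593.   93.1  52. ]]
55 [[511.9  96.5  52. ]]
```

Request:
drive_tool([
  [2, -2.1, 0, 0],
  [2, -2.1, 0, 0],
  [2, -2.1, 0, 0],
  [2.05, -2.1, 0, 0],
  [0, 0, 1.5, 0],
  [0, 0, 2, 0],
  [0, 0, 2, 0],
  [0, 0, 2, 0],
  [0, 0, 2, 0],
  [0, 0, 2, 0],
  [0, 0, 1.5, 0],
  [0, 0, 0, 0],
])

```text
clock: 3.57
eef_pos: [560.2, 280.7, 115.1]
tcp_rot: [3.14, 0.006, 0.295]
contact_force: [-1.2, 0.5, -0.7]
opening: 1.0
```

Request:
drive_tool([
  [0, 0, 0.5, 0],
  [0, 0, 0.4, 0],
  [0, 0, 0, 0],
  [0, 0, 0, 0],
])

```text
clock: 3.9
eef_pos: [562.7, 283.2, 110.0]
tcp_rot: [-3.141, -0.001, 0.296]
contact_force: [0.3, -0.0, -0.7]
opening: 1.001
```

Request:
drive_tool([
  [0, -0.15, 0.1, 0],
  [0, 0, 0, 0],
  [0, 0, 0, 0],
  [0, 0, 0, 0],
  [0, 0, 0, 0],
  [0, 0, 0, 0],
  [0, 0, 0, 0],
  [0, 0, 0, 0],
  [0, 0, 0, 0],
  [0, 0, 0, 0],
], jaw=1, force=50)

```text
clock: 4.73
eef_pos: [562.2, 286.0, 108.9]
tcp_rot: [-3.14, -0.002, 0.295]
contact_force: [-0.8, 4.7, 2.4]
opening: 0.287
```

```bash
python3 - <<'E'
from rig import r,cams
from h import *
s=r.sense(); p,d=cams.grab_frame("wrist"); cv2.imwrite("pics/w2.png",p[...,::-1])
print(s["eef_pos"],s["tcp_rot"],s["contact_force"],s["wrist_torque"],s["opening"])
E
```

```text
[562.20737874 285.97019964 108.85206041] [-3.13971447e+00 -1.50588360e-03  2.95112812e-01] [-0.80809617  4.69449883  2.35228337] [ 0.94532519  0.24394043 -0.15246516] 0.2874976354016299
```

View pics/w2.png

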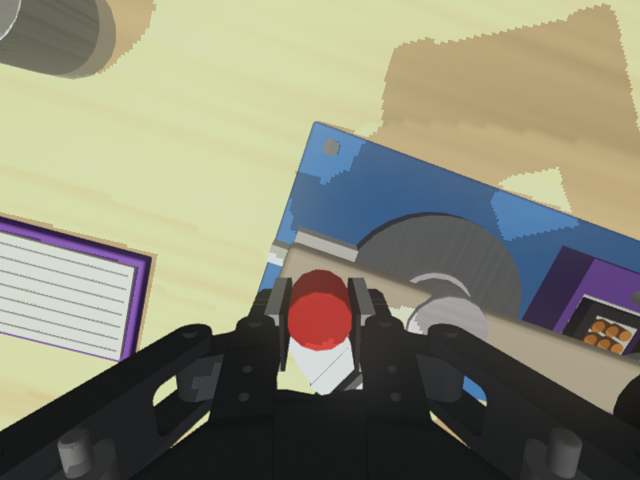

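Request:
drive_tool([
  [0, 0, -0.3, 0],
  [0, 0, -0.3, 0],
  [0, 0, -0.3, 0],
  [0, 0, -0.3, 0],
  [0, 0, 0, 0],
  [0, 0, 0, 0],
  [0, 0, 0, 0],
])

```text
clock: 5.37
eef_pos: [561.9, 285.9, 119.9]
tcp_rot: [-3.14, -0.001, 0.295]
contact_force: [0.2, 6.3, -6.8]
opening: 0.286
```

Request:
drive_tool([
  [0.04, -0.12, 0, 0],
  [0, 0, 0, 0],
  [-0.309, -0.1, 0, -0.05],
  [-0.309, -0.1, 0, -0.05],
  [-0.309, -0.1, 0, -0.05],
  [-0.309, -0.1, 0, -0.05],
  [-0.309, -0.1, 0, -0.05],
  [-0.309, -0.1, 0, -0.05],
  [0, 0, 0, 0],
  [0, 0, 0, 0],
])

```text
clock: 6.2
eef_pos: [542.3, 283.9, 120.0]
tcp_rot: [-3.141, 0.001, 0.594]
contact_force: [0.0, 3.2, -6.7]
opening: 0.284
```

Request:
drive_tool([
  [-0.309, -0.1, 0, -0.05],
  [-0.309, -0.1, 0, -0.05],
  [-0.309, -0.1, 0, -0.05],
  [-0.309, -0.1, 0, -0.05],
  [-0.309, -0.1, 0, -0.05],
  [-0.309, -0.1, 0, -0.05],
  [-0.309, -0.1, 0, -0.05],
  [-0.309, -0.1, 0, -0.05],
  [-0.309, -0.1, 0, -0.05],
  [-0.309, -0.1, 0, -0.05],
  [-0.309, -0.1, 0, -0.05],
  [-0.309, -0.1, 0, -0.05],
])

```text
clock: 7.2
eef_pos: [510.0, 263.6, 120.1]
tcp_rot: [-3.141, -0.0, 1.196]
contact_force: [0.3, 2.4, -5.9]
opening: 0.29
```

Request:
drive_tool([
  [-0.309, -0.1, 0, -0.05],
  [-0.309, -0.1, 0, -0.05],
  [-0.309, -0.1, 0, -0.05],
  [-0.309, -0.1, 0, -0.05],
  [-0.309, -0.1, 0, -0.05],
  [-0.309, -0.1, 0, -0.05],
  [0, 0, 0, 0],
  [0, 0, 0, 0],
  [0, 0, 0, 0],
])

```text
clock: 7.95
eef_pos: [499.6, 247.0, 120.1]
tcp_rot: [-3.141, 0.0, 1.493]
contact_force: [-0.8, 1.1, -6.5]
opening: 0.283
```

```bash
python3 - <<'E'
from rig import r,cams
from h import *
s=r.sense(); p,d=cams.grab_frame("wrist"); cv2.imwrite("pics/w3.png",p[...,::-1])
print(s["eef_pos"],s["tcp_rot"],s["contact_force"],s["wrist_torque"],s["opening"])
e=s["eef_pos"];print(np.arctan2(e[1]-221,e[0]-559.1)-1.527, np.hypot(e[1]-221,e[0]-559.1))
E
```

```text
[499.5905554  247.01551046 120.13506267] [-3.14102387e+00  4.04172255e-04  1.49346843e+00] [-0.81520154  1.12733637 -6.47893573] [0.23424139 0.24560367 0.14391359] 0.2827605720807702
1.2024625224341527 64.94752328986817
```

View pics/w3.png

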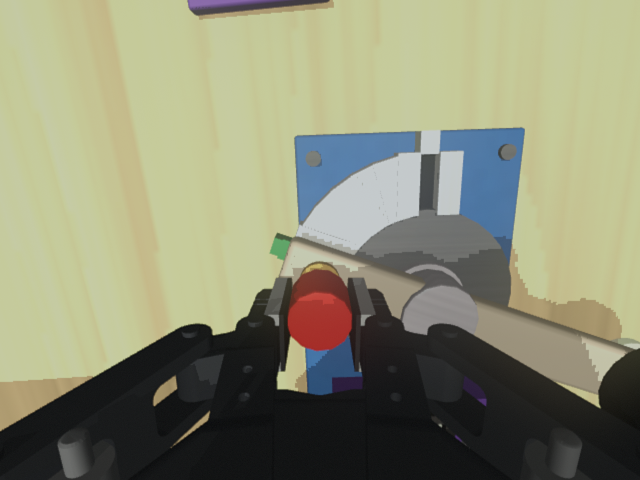

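Request:
drive_tool([
  [0, 0, 0.2, 0],
  [0, 0, 0.2, 0],
  [0, 0, 0.2, 0],
  [0, 0, 0.2, 0],
  [0, 0, 0.2, 0],
  [0, 0, 0.15, 0],
  [0, 0, 0, 0],
  [0, 0, 0, 0],
  [0, 0, 0, 0],
])

```text
clock: 8.75
eef_pos: [499.7, 247.2, 108.9]
tcp_rot: [-3.142, -0.0, 1.496]
contact_force: [-2.7, 0.7, -1.3]
opening: 0.285
```

Request:
drive_tool([
  [0, 0, 0, 0],
  [0, 0, 0, 0],
  [0, 0, 0, 0],
  [0, 0, 0, 0],
  [0, 0, 0, 0],
  [0, 0, 0, 0],
  [0, 0, -1, 0],
  [0, 0, -2.5, 0],
  [0, 0, -3, 0],
  [0, 0, -3, 0],
  [0, 0, -3, 0],
  [0, 0, -2, 0],
], jaw=0)

```text
clock: 9.75
eef_pos: [500.4, 247.4, 257.6]
tcp_rot: [3.139, -0.002, 1.496]
contact_force: [-0.1, 1.4, 0.3]
opening: 1.004
```

Request:
drive_tool([
  [-2, 0, 0, 0.1],
  [-2, 0, 0, 0.1],
  [-2, 0, 0, 0.1],
  [-2, 0, 0, 0.1],
  [-2, 0, 0, 0.1],
  [0, 0, 0, 0.1],
  [0, 0, 0, 0.1],
  [0, 0, 0, 0.1],
  [0, 0, 0, 0.1],
  [0, 0, 0, 0.1],
  [0, 0, 0, 0],
  [0, 0, 0, 0],
])

```text
clock: 10.75
eef_pos: [472.9, 151.8, 254.3]
tcp_rot: [3.141, -0.001, 0.499]
contact_force: [-0.0, -0.9, -0.6]
opening: 0.997
```

```bash
python3 - <<'E'
from rig import r,cams
from h import *
s=r.sense(); c=cams.camera_params("wrist"); p,d=cams.grab_frame("wrist"); cv2.imwrite("pics/w4.png",p[...,::-1])
print(s["eef_pos"],s["tcp_rot"],s["contact_force"])
m,ct=blob(p,(0,0,640,480),(0,150,50),(8,255,255)); print(cv2.boundingRect(ct)); x=rect(c,ct,116); print(x)
print("depth knob", np.median(d[m>0]))
vs,us=np.nonzero(m); uv=np.c_[us,vs]; dd=d[vs,us]; R=np.array(c["R"]);t=np.array(c["t"])
P=np.c_[(us-c["cx"])/c["fx"]*dd,(vs-c["cy"])/c["fy"]*dd,dd]; W=(P-t)@R
print(np.percentile(W[:,2],[5,50,95]))
E
```

```text
[472.86359596 151.81722799 254.33814397] [ 3.14146310e+00 -5.49159359e-04  4.98875001e-01] [-0.0497187  -0.89106163 -0.61445959]
(207, 122, 33, 34)
(((500.59521484375, 245.81085205078125), (23.241981506347656, 23.4249324798584), 23.754642486572266), array([500.66266, 245.99258], dtype=float32))
depth knob 253.90672
[114.57327053 115.76515307 116.97776431]
```

View pics/w4.png

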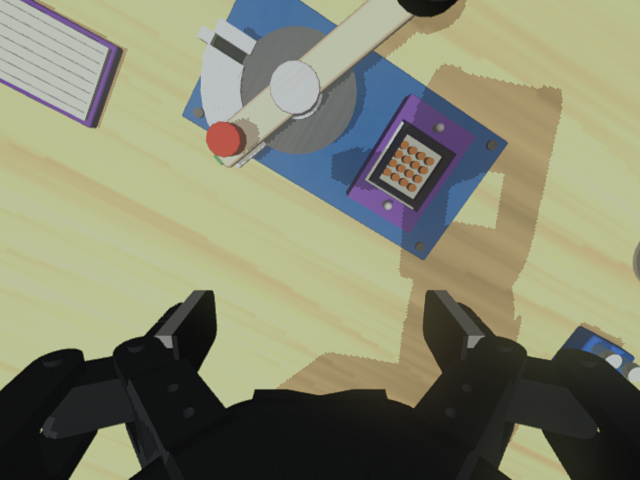

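```bash
python3 - <<'E'
from rig import r,cams
from h import *
c=cams.camera_params("wrist"); p=cv2.imread("pics/w4.png")[...,::-1].copy()
hsv=cv2.cvtColor(p,cv2.COLOR_RGB2HSV); D=[]
for b in((430,118,450,138),(378,196,398,216)):
    x0,y0,x1,y1=b; g=cv2.inRange(hsv[y0:y1,x0:x1],(0,0,0),(179,90,255)); q=cv2.findNonZero(g).reshape(-1,2)+[x0,y0]; print(len(q),q.min(0),q.max(0),q.mean(0)); D.append(ray(c,[q.mean(0)],50)[0])
D=np.array(D);print(D.round(1),D.mean(0),np.arctan2(*(D[0]-D[1])[[1,0]]),np.linalg.norm(D[0]-D[1]))
# seat: whole violet half
m,ct=blob(p,(340,90,475,235),(125,100,30),(160,255,255)); print(rect(c,cv2.convexHull(ct),40))
E
```

```text
110 [430 123] [444 137] [437.87272727 127.57272727]
108 [382 196] [397 210] [388.37037037 203.35185185]
[[595.3  94.7  50. ]
 [514.6  97.7  50. ]] [554.93257084  96.23587136  50.        ] -0.03727604397573163 80.76657485940815
(((554.524658203125, 97.00740051269531), (76.0897445678711, 109.0719985961914), 87.46310424804688), array([562.01794 ,  91.516914], dtype=float32))
```

Request:
drive_tool([
  [0, 0, 0, 0.1],
  [0, 0, 0, 0.1],
  [0, 0, 0, 0.1],
  [0, 0, 0, 0.1],
  [0, 0, 0, 0.1],
  [0, 0, 0, 0.1],
  [0, 0, 0, 0.1],
  [0, 0, 0, 0.1],
  [0, 0, 0, 0.1],
  [0, 0, 0, 0.105],
])

```text
clock: 11.63
eef_pos: [472.8, 151.8, 254.0]
tcp_rot: [-3.142, -0.0, -0.511]
contact_force: [0.9, -0.1, 1.2]
opening: 1.0
```

Request:
drive_tool([
  [1.87, 3.07, 0, 0],
  [1.87, 3.07, 0, 0],
  [1.87, 3.07, 0, 0],
  [1.87, 3.07, 0, 0],
  [1.87, 3.07, 0, 0],
  [1.87, 3.07, 0, 0],
  [1.87, 3.07, 0, 0],
  [1.87, 3.07, 0, 0],
  [1.87, 3.07, 0, 0],
  [1.87, 3.07, 0, 0],
  [1.87, 3.07, 0, 0],
  [1.87, 3.07, 0, 0],
])

```text
clock: 12.63
eef_pos: [488.9, -281.1, 254.0]
tcp_rot: [-3.142, -0.0, -0.506]
contact_force: [1.2, 0.3, 0.1]
opening: 1.003
```

Request:
drive_tool([
  [1.87, 3.07, 0, 0],
  [1.87, 3.07, 0, 0],
  [1.87, 3.07, 0, 0],
  [0, 0, 0, 0],
  [0, 0, 0, 0],
])

```text
clock: 13.05
eef_pos: [492.9, -388.6, 253.4]
tcp_rot: [-3.142, 0.0, -0.509]
contact_force: [-0.1, 1.1, -0.2]
opening: 1.0
```

```bash
python3 - <<'E'
from rig import r,cams
from h import *
s=r.sense(); c=cams.camera_params("wrist"); p,d=cams.grab_frame("wrist"); cv2.imwrite("pics/w5.png",p[...,::-1])
print(s["eef_pos"],s["tcp_rot"],s["contact_force"])
m,ct=blob(p,(150,60,480,380),(125,90,30),(160,255,255)); print(cv2.boundingRect(ct),rect(c,ct,45))
m,ct=blob(p,(150,60,480,380),(0,0,120),(179,50,255)); print(cv2.boundingRect(ct),rect(c,cv2.convexHull(ct),20))
E
```

```text
[ 492.87589027 -388.62870652  253.42948261] [-3.14153744e+00  4.07082862e-04 -5.09237979e-01] [-0.07748731  1.08825669 -0.24441303]
(308, 226, 8, 9) (((482.25738525390625, -372.02685546875), (9.940814018249512, 5.733477592468262), 14.817655563354492), array([ 482.44147, -372.83536], dtype=float32))
(282, 153, 73, 104) (((496.0062561035156, -389.6148376464844), (73.68798065185547, 109.13543701171875), 60.76923751831055), array([ 504.03348, -389.97455], dtype=float32))
```

View pics/w5.png

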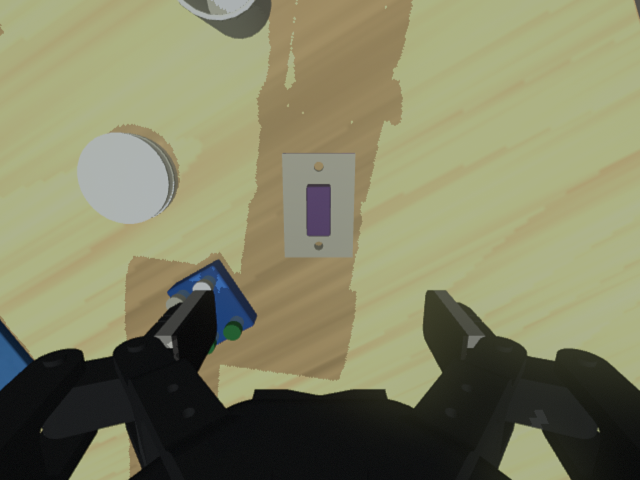

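Request:
drive_tool([
  [0.25, -0.1, 0, 0],
  [0, 0, 2.5, 0],
  [0, 0, 2.5, 0],
  [0, 0, 2.5, 0],
  [0, 0, 2.5, 0],
  [0, 0, 2.5, 0],
  [0, 0, 2.5, 0],
  [0, 0, 2.5, 0],
  [0, 0, 2, 0],
  [0, 0, 0.5, 0],
  [0, 0, 0, 0],
  [0, 0, 0, 0],
], jaw=0.4)

```text
clock: 14.1
eef_pos: [496.6, -386.9, 54.7]
tcp_rot: [3.142, -0.001, -0.508]
contact_force: [-0.9, -0.3, -0.4]
opening: 0.6
```

Request:
drive_tool([
  [0, 0, 0.5, 0],
  [0, 0, 0.4, 0],
  [0, 0, 0, 0],
  [0, 0, 0, 0],
])

```text
clock: 14.43
eef_pos: [496.0, -387.4, 45.1]
tcp_rot: [3.142, -0.0, -0.509]
contact_force: [0.3, 0.5, 0.0]
opening: 0.602
```

Request:
drive_tool([
  [0, 0, 0.5, 0],
  [0, 0, 0, 0],
  [0, 0, 0, 0],
  [0, 0, 0, 0],
  [0, 0, 0, 0],
  [0, 0, 0, 0],
  [0, 0, 0, 0],
  [0, 0, 0, 0],
  [0, 0, 0, 0],
  [0, 0, 0, 0],
], jaw=1, force=60)

```text
clock: 15.27
eef_pos: [495.9, -387.3, 39.7]
tcp_rot: [-3.142, 0.0, -0.509]
contact_force: [-0.5, 0.6, -2.6]
opening: 0.269
```

Request:
drive_tool([
  [0, 0, -0.5, 0],
  [0, 0, -1, 0],
  [0, 0, -2, 0],
  [0, 0, -2.5, 0],
  [0, 0, -2.5, 0],
  [0, 0, -2, 0],
  [0, 0, -1.5, 0],
  [0, 0, 0, 0],
  [0, 0, 0, 0],
  [0, 0, 0, 0],
])

```text
clock: 16.1
eef_pos: [495.5, -387.0, 159.2]
tcp_rot: [-3.141, 0.001, -0.509]
contact_force: [-0.6, 0.9, -3.0]
opening: 0.268
```

```bash
python3 - <<'E'
from rig import r,cams
from h import *
s=r.sense(); c=cams.camera_params("wrist"); p,d=cams.grab_frame("wrist"); cv2.imwrite("pics/w6.png",p[...,::-1]); np.save("pics/w6.npy",d)
print(s["eef_pos"],s["tcp_rot"],s["contact_force"],s["opening"])
R=np.array(c["R"]);print(-R.T@np.array(c["t"]))
E
```

```text
[ 495.48443704 -386.9801517   159.24548314] [-3.14148049e+00  8.12319733e-04 -5.09139396e-01] [-0.57626213  0.89924711 -2.99934916] 0.2678101907299014
[ 554.06956395 -420.67010392  284.45413407]
```

View pics/w6.png

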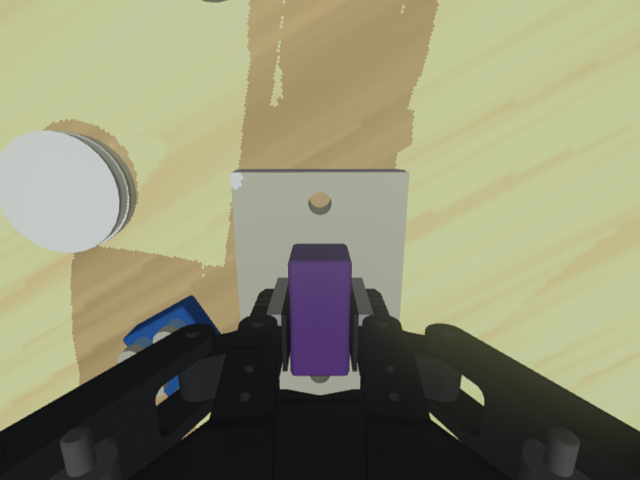

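```bash
python3 - <<'E'
from rig import r,cams
from h import *
s=r.sense(); c=cams.camera_params("wrist"); p=cv2.imread("pics/w6.png")[...,::-1].copy()
y=s["tcp_rot"][2]; ex=np.array([np.cos(y),np.sin(y)]); ey=np.array([np.sin(y),-np.cos(y)])
f=lambda uv,z:[(float((w[:2]-s["eef_pos"][:2])@ex),float((w[:2]-s["eef_pos"][:2])@ey)) for w in ray(c,uv,z)]
g=cv2.cvtColor(p,cv2.COLOR_RGB2HSV); roi=g[188:220,304:336]
m=cv2.inRange(roi,(0,0,0),(179,255,255)); 
print(roi[15,:,1].tolist()); print(roi[:,16,1].tolist()); print(roi[:,16,2].tolist(),roi[15,:,2].tolist())
zt=139.5
print("hole",np.round(f([[320,203]],zt),2)); print("edge",np.round(f([[234,171.5],[408,171.5]],zt),2),"rib",np.round(f([[291,260],[350,260],[288,376],[349,376]],zt+25),2))
E
```

```text
[23, 23, 23, 23, 26, 28, 32, 66, 83, 85, 85, 87, 86, 84, 85, 85, 86, 84, 84, 84, 84, 83, 85, 82, 56, 29, 27, 25, 23, 21, 23, 21]
[21, 23, 21, 27, 81, 87, 86, 86, 84, 86, 86, 86, 86, 86, 86, 86, 84, 84, 83, 61, 29, 25, 29, 27, 27, 25, 25, 23, 21, 21, 21, 23]
[169, 169, 169, 167, 171, 170, 169, 167, 166, 166, 167, 166, 167, 167, 167, 167, 166, 166, 160, 133, 105, 104, 105, 104, 104, 103, 113, 147, 167, 167, 167, 167] [168, 169, 169, 166, 119, 99, 103, 135, 162, 168, 168, 168, 167, 167, 168, 168, 167, 166, 166, 166, 166, 165, 165, 156, 119, 96, 96, 123, 168, 169, 169, 168]
hole [[43.11  0.99]]
edge [[ 56.16 -34.35]
 [ 56.18  37.11]] rib [[ 26.43  -9.57]
 [ 26.44  11.9 ]
 [-22.72 -11.82]
 [-22.69  12.65]]
```

Request:
drive_tool([
  [-1, -1.4, 0, 0],
  [-1.8, -2.6, 0, 0],
  [-1.8, -2.5, 0, 0],
  [-1.8, -2.5, 0, 0],
  [-1.8, -2.5, 0, 0],
  [-1.8, -2.5, 0, 0],
  [-1.8, -2.5, 0, 0],
  [-1.8, -2.5, 0, 0],
  [-1.8, -2.5, 0, 0],
  [-1.8, -2.5, 0, 0],
  [-1.8, -2.5, 0, 0],
  [-1.8, -2.5, 0, 0],
])

```text
clock: 17.15
eef_pos: [454.6, -31.3, 158.8]
tcp_rot: [3.141, 0.002, -0.509]
contact_force: [1.9, 0.4, -2.5]
opening: 0.268
```

Request:
drive_tool([
  [-1.8, -2.5, 0, 0],
  [-1.8, -2.5, 0, 0],
  [-1.8, -2.6, 0, 0],
  [-1.7, -2.6, 0, 0],
  [-0.4, -0.9, 0, 0],
  [0, 0, 0.5, -0.093],
  [0, 0, 0.5, -0.093],
  [0, 0, 0.5, -0.093],
  [0, 0, 0.5, -0.093],
  [0, 0, 0.5, -0.093],
  [0, 0, 0, 0],
  [0, 0, 0, 0],
])

```text
clock: 18.15
eef_pos: [443.7, 100.4, 134.0]
tcp_rot: [3.141, 0.002, -0.047]
contact_force: [0.8, 0.1, -1.3]
opening: 0.267
```

```bash
python3 - <<'E'
from rig import r,cams
from h import *
s=r.sense(); c=cams.camera_params("wrist"); p,d=cams.grab_frame("wrist"); cv2.imwrite("pics/w7.png",p[...,::-1]); np.save("pics/w7.npy",d)
print(s["eef_pos"],s["tcp_rot"],s["contact_force"],s["opening"])
E
```

```text
[443.68287754 100.41838184 133.98734358] [ 3.14099227e+00  1.96828947e-03 -4.71412474e-02] [ 0.7742189   0.10160973 -1.28136049] 0.26741557450336123
```

View pics/w7.png

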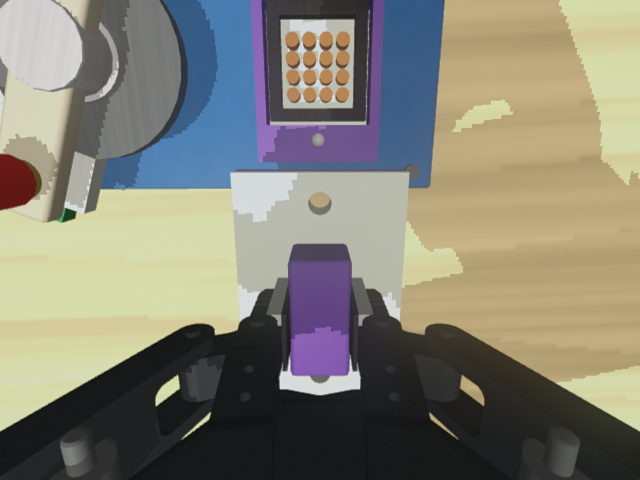

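```bash
python3 - <<'E'
from rig import r,cams
from h import *
s=r.sense(); c=cams.camera_params("wrist"); p=cv2.imread("pics/w7.png")[...,::-1].copy()
y=s["tcp_rot"][2]; ex=np.array([np.cos(y),np.sin(y)]); ey=np.array([np.sin(y),-np.cos(y)])
f=lambda uv,z:np.round([(float((w[:2]-s["eef_pos"][:2])@ex),float((w[:2]-s["eef_pos"][:2])@ey)) for w in ray(c,uv,z)],2)
hsv=cv2.cvtColor(p,cv2.COLOR_RGB2HSV)
x0,y0=306,127; roi=hsv[y0:152,x0:332]; g=cv2.inRange(roi,(0,0,0),(179,90,255))
n,l,st,ce=cv2.connectedComponentsWithStats(g); print(st[1:].tolist(),ce[1:]+[x0,y0])
k=1+np.argmax(st[1:,4]); uv=ce[k]+[x0,y0]
for z in(44,48,50,52): print(z,f([uv],z))
# violet side edges at rows
v=cv2.inRange(hsv,(125,90,30),(165,255,255))
for row in(20,60,100,135,150):
    q=np.nonzero(v[row,230:400])[0]+230; print(row,q.min(),q.max(),f([[q.min(),row],[q.max(),row]],40).tolist())
col=[ (u,np.nonzero(v[120:170,u])[0].max()+120) for u in range(270,375,15)]; print(col)
print("hole",f([[319.8,203.3]],134-39.7+20))
E
```

```text
[[5, 5, 14, 16, 173]] [[317.56069364 139.68786127]]
44 [[6.887e+01 3.000e-02]]
48 [[6.884e+01 5.000e-02]]
50 [[68.82  0.07]]
52 [[68.8   0.08]]
20 252 382 [[133.52, -36.7], [133.54, 36.22]]
60 254 381 [[113.11, -36.59], [113.13, 36.62]]
100 256 379 [[91.54, -36.47], [91.56, 36.45]]
135 257 378 [[71.63, -36.81], [71.66, 36.75]]
150 258 377 [[62.79, -36.61], [62.82, 36.54]]
[(270, np.int64(161)), (285, np.int64(161)), (300, np.int64(161)), (315, np.int64(161)), (330, np.int64(161)), (345, np.int64(161)), (360, np.int64(161))]
hole [[42.37  1.35]]
```

Request:
drive_tool([
  [1, -0.115, 0, 0],
  [2, 0, 0, 0],
  [2, 0, 0, 0],
  [2, 0, 0, 0],
  [2, 0, 0, 0],
  [2, 0, 0, 0],
  [0, 0, 0.5, 0],
  [0, 0, 1, 0],
  [0, 0, 1, 0],
  [0, 0, 0.7, 0],
  [0, 0, 0, 0],
  [0, 0, 0, 0],
])

```text
clock: 19.2
eef_pos: [553.2, 97.0, 102.0]
tcp_rot: [3.141, 0.002, -0.044]
contact_force: [-0.1, 0.3, -1.6]
opening: 0.264
```

Request:
drive_tool([
  [0, 0, 0, 0],
  [0, 0, 0, 0],
])

```text
clock: 19.37
eef_pos: [554.4, 97.1, 103.2]
tcp_rot: [-3.141, -0.001, -0.044]
contact_force: [0.6, 1.0, -1.8]
opening: 0.268
```

```bash
python3 - <<'E'
from rig import r,cams
from h import *
s=r.sense(); c=cams.camera_params("wrist"); p,d=cams.grab_frame("wrist"); cv2.imwrite("pics/w8.png",cv2.resize(p[150:390,160:480,::-1],None,fx=2,fy=2)); cv2.imwrite("pics/w8f.png",p[...,::-1])
print(s["eef_pos"],s["tcp_rot"],s["contact_force"],s["opening"])
E
```

```text
[554.43410946  97.1351856  103.22395427] [-3.14144566e+00 -6.88128567e-04 -4.41429033e-02] [ 0.63888345  1.029982   -1.8444755 ] 0.2679330523002458
```

View pics/w8.png

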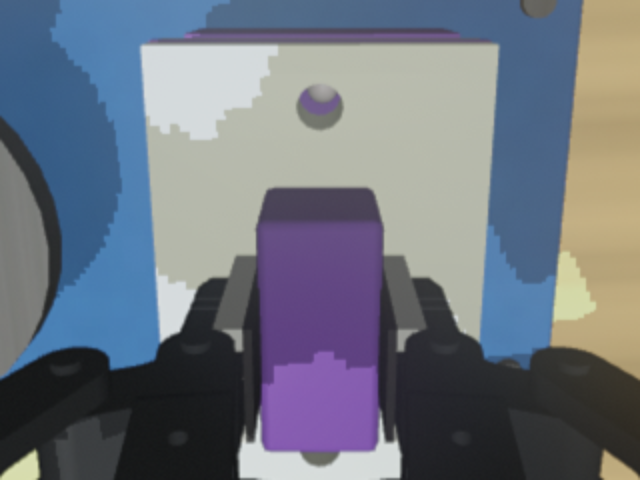

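```bash
python3 - <<'E'
from rig import r,cams
from h import *
s=r.sense(); c=cams.camera_params("wrist"); p=cv2.imread("pics/w8f.png")[...,::-1].copy()
hsv=cv2.cvtColor(p,cv2.COLOR_RGB2HSV)
for row in range(188,218): print(row,hsv[row,321].tolist(),end=' ')
print(); print(hsv[197,306:334,1].tolist())
y=s["tcp_rot"][2]; ex=np.array([np.cos(y),np.sin(y)]); ey=np.array([np.sin(y),-np.cos(y)])
f=lambda uv,z:np.round([(float((w[:2]-s["eef_pos"][:2])@ex),float((w[:2]-s["eef_pos"][:2])@ey)) for w in ray(c,uv,z)],2)
zt=103.2-39.7+20
print("hole",f([[319.8,203.3],[319.8,191.7],[319.8,215]],zt),"dowel near edge",f([[320.5,200.5]],51),f([[320.5,192]],51))
E
```

```text
188 [37, 18, 188] 189 [36, 19, 188] 190 [37, 18, 188] 191 [35, 15, 185] 192 [45, 6, 175] 193 [30, 1, 171] 194 [10, 4, 171] 195 [10, 5, 168] 196 [8, 6, 163] 197 [15, 6, 158] 198 [15, 7, 152] 199 [15, 7, 144] 200 [0, 4, 131] 201 [133, 37, 123] 202 [132, 83, 138] 203 [133, 86, 140] 204 [133, 86, 140] 205 [133, 86, 139] 206 [133, 77, 136] 207 [134, 31, 122] 208 [41, 17, 118] 209 [40, 19, 118] 210 [37, 20, 117] 211 [40, 20, 117] 212 [40, 20, 117] 213 [40, 20, 117] 214 [36, 19, 133] 215 [37, 19, 175] 216 [37, 18, 187] 217 [37, 18, 187] 
[16, 18, 19, 15, 43, 87, 87, 84, 51, 4, 8, 7, 7, 5, 6, 6, 6, 6, 7, 7, 5, 10, 67, 32, 17, 19, 19, 18]
hole [[42.49  1.34]
 [47.4   1.34]
 [37.46  1.34]] dowel near edge [[38.49  1.7 ]] [[42.88  1.7 ]]
```

Request:
drive_tool([
  [0, 0.03, 0, 0],
  [0, 0, 0.3, 0],
  [0, 0, 0.3, 0],
  [0, 0, 0.3, 0],
  [0, 0, 0.3, 0],
  [0, 0, 0.2, 0],
  [0, 0, 0, 0],
  [0, 0, 0, 0],
])

```text
clock: 20.08
eef_pos: [554.1, 96.7, 88.5]
tcp_rot: [3.142, 0.0, -0.044]
contact_force: [0.7, 0.0, -1.6]
opening: 0.272
```

Request:
drive_tool([
  [0, 0, 0.2, 0],
  [0, 0, 0.2, 0],
  [0, 0, 0.2, 0],
  [0, 0, 0.2, 0],
  [0, 0, 0, 0],
  [0, 0, 0, 0],
  [0, 0, 0, 0],
])

```text
clock: 20.67
eef_pos: [554.5, 96.8, 81.2]
tcp_rot: [-3.141, -0.001, -0.044]
contact_force: [-1.3, -0.3, 6.1]
opening: 0.266
```

Request:
drive_tool([
  [0, 0, 0.1, 0],
  [0, 0, 0.1, 0],
  [0, 0, 0, 0],
  [0, 0, 0, 0],
  [0, 0, 0, 0],
  [0, 0, 0, 0],
])

```text
clock: 21.17
eef_pos: [554.5, 96.8, 79.6]
tcp_rot: [-3.141, -0.001, -0.044]
contact_force: [-3.9, -0.9, 9.4]
opening: 0.268
```

Request:
drive_tool([
  [-0.03, 0, 0.1, 0],
  [0, 0, 0.1, 0],
  [0, 0, 0, 0],
  [0, 0, 0, 0],
  [0, 0, 0, 0],
  [0, 0, 0, 0],
])

```text
clock: 21.67
eef_pos: [554.5, 96.8, 79.5]
tcp_rot: [-3.141, -0.001, -0.044]
contact_force: [-10.0, -2.3, 32.3]
opening: 0.269
```

Request:
drive_tool([
  [-0.04, 0, -0.08, 0],
  [0, 0, 0, 0],
  [0, 0, 0, 0],
  [0, 0, 0, 0],
  [0, 0, 0, 0],
  [0, 0, 0, 0],
])

```text
clock: 22.17
eef_pos: [554.5, 96.8, 79.5]
tcp_rot: [-3.141, -0.002, -0.044]
contact_force: [-4.6, -2.7, 21.5]
opening: 0.267
```

```bash
python3 - <<'E'
from rig import r,cams
from h import *
s=r.sense(); p,d=cams.grab_frame("wrist"); q,_=cams.grab_frame("scene")
a=p[:, :, ::-1]; b=cv2.resize(q[130:265,260:400,::-1],(498,480),interpolation=cv2.INTER_CUBIC)
cv2.imwrite("pics/w9.png",cv2.resize(np.hstack([a,b]),(800,338)))
print(s["eef_pos"],s["tcp_rot"],s["contact_force"],s["opening"])
E
```

```text
[554.48004614  96.7796315   79.51094577] [-3.14134055e+00 -1.98136517e-03 -4.41523746e-02] [-4.55182971 -2.68526517 21.5006697 ] 0.2669940004896759
```

View pics/w9.png

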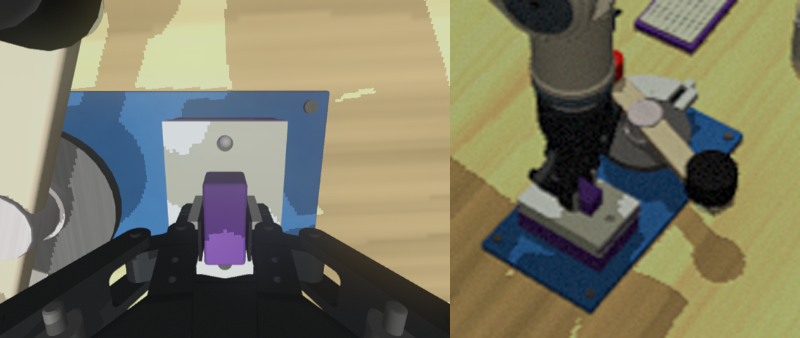

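```bash
python3 -c "
from rig import job,r
print(job.sign_off()); print(r.sense()['contact_force'],r.sense()['eef_pos'])"
```

```text
the job is handed in; nothing more can be done
None
the job is handed in; nothing more can be done
```

I parked the sensor arm in the green-marked slot and pressed the cassette shut. I handed the job in at about 22 s, with the gripper still holding and pushing. The sign-off gave no verdict.

- **Sensor arm:** I lifted the knob about 11 mm, swung the arm about 1.20 rad and lowered the pin. After I let go, the wrist camera put the knob's top at about 116 mm. That is its fully-down height, so the pin is in the slot.
- **Cassette:** I picked the white half up by its rib and lined it up on the dowels using the wrist camera. It went over them with less than 1 N of sideways force.
- **Last checks:** The tool stopped hard at 79.5 mm, against about 79.7 mm expected for flush. Pushing harder, from 9 N to 32 N, lowered it only about 0.1 mm, and I eased off to about 21 N of push. About 5 N of sideways force remained at the end. The last pictures show a dowel filling its hole, no visible gap between the halves, and the sensor arm parked.
- **Disagreement:** The wrist camera's sideways positions differed from the gripped positions by about 1.5 mm. I corrected for this by aligning the hole and the dowel in the same picture.

I steered clear of the other things on the bench, but did not check their positions again at the end.

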